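# Stack a power stage in the inclined assembly fixture

### The job

Build up the amplifier power stage in the pocket of the inclined fixture: first the finned heat sink, then the white ceramic frame spacer on it, then the steel clamp plate with its round boss on top, all the same way up as they lie on the bench. Lower each part right down into the pocket before letting go of it (do not drop it in), so that the three end fully home, flush on one another and square between the corner guides. Leave everything else on the bench where it is.

Things in the scene. Friction and masses are not known exactly. Their poses are not given: they have to be found in the camera images.
- fixture: grey fixture fixed to the bench, foot 130 x 96 mm, about 150 mm high in all. Origin at the centre of the foot's underside, z up; -x is the low side of its slope, roughly towards the robot. It carries a tilted bed 100 x 74 mm with the pocket: a pad 58 x 36 mm, 14 mm above the bed, is the floor, four dark steel L-shaped corner guides are the only walls
- pocket: pocket, leaning 30 degrees to the fixture's -x. Origin: centre of its floor, 75 mm above the bench; z normal to the floor, outwards; x up the slope along its length; y level. Inside 67 (x) by 49 mm (y). Guides rise 40 mm from the floor, then flared lips to 48 mm; each leg reaches 9 mm in from the corner, so 49 mm of each long side (+y, -y) and 31 mm of each short side are open for fingers
- heat_sink: finned aluminium heat sink block, 64 x 46 x 26 mm (x, y, z), fins below, flat plate on top; origin at the centre of its underside, x along its length, z up out of its upper face; loose, lies flat right way up on the bench at the start, its length in any direction; a half turn about z makes no difference
- spacer: white ceramic rectangular frame, 64 x 46 x 8 mm with a 38 x 20 mm window, bars 13 mm wide; origin at the centre of its underside, x along its length, z up out of its upper face; loose, lies flat right way up on the bench at the start, its length in any direction; a half turn about z makes no difference
- clamp_plate: steel plate, 64 x 46 x 8 mm, with a round boss 30 mm in diameter and 14 mm high in the middle of its upper face; origin at the centre of its underside, x along its length, z up out of its upper face; loose, lies flat right way up on the bench at the start, its length in any direction; a half turn about z makes no difference
- jar: clear jar with red lid, 56 mm in diameter, 110 mm high, standing; bystander, origin at the centre of its underside
- spray_can: grey spray can, 48 mm in diameter, 150 mm high, standing beyond and to the right of the fixture; bystander, origin at the centre of its underside
- solder_reel: aluminium-coloured reel, 44 mm in diameter, 40 mm high, standing on end; bystander, origin at the centre of its underside
- screwdriver: screwdriver, 140 mm long, lying on the bench between the robot and the fixture; bystander, origin at its underside, x along it
- capacitor: black can capacitor, 28 mm in diameter, 46 mm high, standing; bystander, origin at the centre of its underside
- transformer: small mains transformer with copper winding, 56 x 66 x 55 mm, behind the fixture; bystander, origin at the centre of its underside
- pliers: pliers with orange handles, 150 mm long, 12 mm high, lying; bystander, origin near the joint, x along the jaws
Things that resemble listed ones, but are neither listed nor needed, are in the scene too. Several things have the shape of the spacer; the one meant has the colours described above.

How it is judged:
On the way, in this order (a step that is already met when the one before it is completed fails the run):
1. the heat sink is lowered into the pocket, still held, to within 8 mm of the floor (x of heat_sink in the frame of pocket between -0.006 and 0.006 m and y of heat_sink in the frame of pocket between -0.006 and 0.006 m and z of heat_sink in the frame of pocket between -0.004 and 0.008 m and angle between the z axis of heat_sink and the z axis of pocket, either way round below 0.15 rad and angle between the x axis of heat_sink and the x axis of pocket, either way round below 0.15 rad and contact force between heat_sink and the fingers above 0.3 N), for 0.02 s.
2. with the heat sink home, the spacer is lowered onto it, still held, to within 8 mm of lying on it (x of heat_sink in the frame of pocket between -0.004 and 0.004 m and y of heat_sink in the frame of pocket between -0.004 and 0.004 m and z of heat_sink in the frame of pocket between -0.0025 and 0.0025 m and angle between the z axis of heat_sink and the z axis of pocket, either way round below 0.06 rad and angle between the x axis of heat_sink and the x axis of pocket, either way round below 0.06 rad and x of spacer in the frame of pocket between -0.006 and 0.006 m and y of spacer in the frame of pocket between -0.006 and 0.006 m and z of spacer in the frame of pocket between 0.022 and 0.034 m and angle between the z axis of spacer and the z axis of pocket, either way round below 0.15 rad and angle between the x axis of spacer and the x axis of pocket, either way round below 0.15 rad and contact force between spacer and the fingers above 0.3 N), for 0.02 s.
3. with heat sink and spacer home, the clamp plate is lowered onto the spacer, still held, to within 8 mm of lying on it (x of heat_sink in the frame of pocket between -0.004 and 0.004 m and y of heat_sink in the frame of pocket between -0.004 and 0.004 m and z of heat_sink in the frame of pocket between -0.0025 and 0.0025 m and angle between the z axis of each of heat_sink, spacer and the z axis of pocket, either way round below 0.06 rad and angle between the x axis of each of heat_sink, spacer and the x axis of pocket, either way round below 0.06 rad and x of spacer in the frame of pocket between -0.004 and 0.004 m and y of spacer in the frame of pocket between -0.004 and 0.004 m and z of spacer in the frame of pocket between 0.0235 and 0.0285 m and x of clamp_plate in the frame of pocket between -0.006 and 0.006 m and y of clamp_plate in the frame of pocket between -0.006 and 0.006 m and z of clamp_plate in the frame of pocket between 0.03 and 0.042 m and angle between the z axis of clamp_plate and the z axis of pocket, either way round below 0.15 rad and angle between the x axis of clamp_plate and the x axis of pocket, either way round below 0.15 rad and contact force between clamp_plate and the fingers above 0.3 N), for 0.02 s.
At the end, for the whole second after the job is handed in: In the pocket, undersides 0 (heat sink), 26 (spacer) and 34 mm (clamp plate) above its floor along its z, each within 2.5 mm; each within 4 mm of its centre along x and y and within 0.06 rad of flat and of square to it; released and at rest (x of heat_sink in the frame of pocket between -0.004 and 0.004 m and y of heat_sink in the frame of pocket between -0.004 and 0.004 m and z of heat_sink in the frame of pocket between -0.0025 and 0.0025 m and angle between the z axis of each of heat_sink, spacer, clamp_plate and the z axis of pocket, either way round below 0.06 rad and angle between the x axis of each of heat_sink, spacer, clamp_plate and the x axis of pocket, either way round below 0.06 rad and linear speed of each of heat_sink, spacer, clamp_plate below 0.02 m/s and contact force between each of heat_sink, spacer, clamp_plate and the fingers below 0.1 N and x of spacer in the frame of pocket between -0.004 and 0.004 m and y of spacer in the frame of pocket between -0.004 and 0.004 m and z of spacer in the frame of pocket between 0.0235 and 0.0285 m and x of clamp_plate in the frame of pocket between -0.004 and 0.004 m and y of clamp_plate in the frame of pocket between -0.004 and 0.004 m and z of clamp_plate in the frame of pocket between 0.0315 and 0.0365 m); the robot touches nothing.
It fails at once if the jar, spray can, solder reel, screwdriver, capacitor, transformer or pliers is displaced by more than 25 mm (distance of any of spray_can, jar, solder_reel, screwdriver, capacitor, transformer, pliers from where it was at the start of the episode above 0.025 m).
It also fails if it takes over 69 s, if anything falls off the work surface, if the arm or the gripper's body presses on something with over 40 N, if the wrist force passes 120 N, or if a joint passes its speed limit or range.

### The arm

A 6-joint arm with a two-finger parallel gripper is mounted at the origin on the work surface. World frame = base frame: x ahead of the robot, y to its left, z up, the work surface at z = 0. Lengths are in m, angles in rad, forces in N, time in s.
With the tool pointing down it reaches from about 0.425 to 0.95 m from the base axis. Payload 3.5 kg.
Tool frame: the origin (TCP) lies between the finger pads; the fingertips stand 19 mm ahead of it and the grasp point (between the pads) is the TCP; z points along the fingers, y is the line along which they close (so a half turn about z gives the same grasp; the last joint's range is limited). The gripper opens to 85 mm and grips with 20 to 120 N. Pads are 22 mm wide; open, the fingers measure 114 mm over their backs; the gripper's body (76 mm by 85 mm) begins 54 mm behind the grasp point. The pads swing forward as they close: fully open they stand 13 mm farther back than shut.
Start: joints at [-1.37, 0.286, 1.577, -0, 1.279, -0.15], TCP at [0.232, -0.634, 0.25] pointing down, gripper open.
Joint ranges: [-2.77, 2.77], [-0.9, 2.22], [0.21, 2.48], [-1.53, 4.67], [0.24, 2.81], [-2.84, 2.84]. Speed limits (rad/s): [2.79, 2.79, 3.14, 3.14, 3.14, 3.14].

### API

Orientations are given as a unit quaternion [x, y, z, w].
In Python, from plant import monitor, eyes, ctrl gives the robot as it stands.
- The arm moves only by the shell command python3 -m handwheel 'ROWS' [FORCE]. ROWS is JSON, a list of rows, each a list of 7 numbers: the shift along the tool's x, y, z in units of 40 cm (1.0 is 40 cm), then the turn, a rotation vector about the tool's x, y, z in units of pi rad (1.0 is pi rad), then the opening, from -1 (shut) to 1 (fully open). A call has 1 to 12 rows; each row is the pose to reach, as a shift and turn from the pose commanded when the call began, along the tool's axes at that moment, turning the shorter way round; what a row does not reach only later rows make up. A row lasts 1/8 s, in which the tool goes at most 62.5 mm and 10.7 degrees, less where a joint would pass 70% of its speed; a pose out of reach is approached as far as the arm can. A call with a number of a shift or a turn outside -1 to 1 is refused whole. A call with a gripper value outside its range is refused whole. The fingers move at their own pace and stop on an object; FORCE is the grip in N (left out, the last holds). Time passes only in rows, so rows that repeat a pose let the fingers close. It gives the time, the measured TCP pose, the force, the opening and the grip force at its end, in the units of the state.
- monitor.get_state(): the state, without advancing time (a new reading comes with each control period).
- eyes.read_camera(name): name is "scene" or "side" or "wrist"; returns the picture (384x512x3 uint8, red, green, blue); there is no depth.
- eyes.camera_params(name): a dict with "K" (3x3 intrinsics, pixels), "R" (3x3) and "t" (3): a world point X has camera coordinates R X + t. Camera axes: x right, y down, z forward; pixel columns grow to the right and rows downward; lengths in m; the calibration is good to about 2 mm. A picture is of the moment at which its call begins: read the wrist's pose just before it. camera_params takes no time and is no camera call; for the wrist camera it gives the pose at the moment of the call.
- ctrl.sign_off(): hands the job in; it is judged then, once.
The state is a dict: "time": time; "qpos": joint angles; "dq": joint speeds; "joint_efforts": joint torques, N m; "eef_pos": TCP position; "tcp_rot": TCP orientation; "contact_force": force on the tool from outside, world axes, zero at the start; "wrist_torque": the same for the moment, N m; "opening": opening from 0.0 (shut) to 1.0 (fully open); "finger_force": force on a finger pad.
Only numpy, scipy, OpenCV 4.12 (cv2) and the standard library are available. Lean on these libraries where they do the work, as an engineer would, in place of code of your own. Each camera call takes 0.05 s, during which the arm holds its last target. There are 200 camera calls.

## Working session

There is one attempt and no reset: what is moved stays moved. The work goes in short steps, Python scripts to look and compute and a shell command to move; the robot and the scene stay as the last step left them, time stands still between calls to the robot, and variables do not carry over. Pictures are saved under pics/ and viewed, at most 10 in all, crops included, and the job is handed in when it is done.

```bash
ls; mkdir -p pics; cat > h.py <<'E'
import numpy as np, cv2
from plant import monitor, eyes, ctrl
def grab(n,f):
    P=eyes.camera_params(n); im=eyes.read_camera(n); cv2.imwrite('pics/'+f,im[:,:,::-1]); np.savez('pics/'+f+'.npz',im=im,K=P['K'],R=P['R'],t=P['t']); return im,P
def load(f):
    d=np.load('pics/'+f+'.npz'); return d['im'],d
def ray(P,u,v):
    K,R,t=[np.array(P[k]) for k in 'KRt']; d=R.T@np.linalg.solve(K,[u,v,1.]); return -R.T@t,d
def onz(P,u,v,z):
    c,d=ray(P,u,v); return c+d*(z-c[2])/d[2]
def proj(P,X):
    K,R,t=[np.array(P[k]) for k in 'KRt']; q=K@(R@np.array(X)+t); return q[:2]/q[2]
E
python3 - <<'E'
from h import *
for n in ['scene','side','wrist']:
    im,P=grab(n,n+'0.png'); print(n,P)
a=[cv2.imread(f'pics/{n}0.png') for n in ['scene','side']]
print(monitor.get_state())
E
```

```text
pics
scene {'K': array([[462.88112731,   0.        , 242.40784782],
       [  0.        , 462.88112731, 197.97854032],
       [  0.        ,   0.        ,   1.        ]]), 'R': array([[-0.08217482,  0.9966013 ,  0.00575799],
       [ 0.79498387,  0.06903256, -0.60268993],
       [-0.60103906, -0.04494843, -0.79795469]]), 't': array([ 0.0974974, -0.384024 ,  1.8202783])}
side {'K': array([[347.65099445,   0.        , 254.91712433],
       [  0.        , 347.65099445, 192.74955906],
       [  0.        ,   0.        ,   1.        ]]), 'R': array([[ 6.80574966e-01, -7.32678228e-01,  5.73580710e-04],
       [-3.59546993e-01, -3.34660279e-01, -8.71050204e-01],
       [ 6.38391475e-01,  5.92608734e-01, -4.91193662e-01]]), 't': array([-0.41202078,  0.25949294,  0.50503785])}
wrist {'K': array([[268.27227498,   0.        , 254.30830213],
       [  0.        , 268.27227498, 199.758484  ],
       [  0.        ,   0.        ,   1.        ]]), 'R': array([[ 0.34454204, -0.93876648, -0.00287668],
       [-0.89581155, -0.32969019,  0.29803699],
       [-0.28073555, -0.10010931, -0.95454999]]), 't': array([-0.67285867, -0.0394503 ,  0.37975196])}
{'time': 0.15, 'qpos': array([-1.36999695e+00,  2.86997485e-01,  1.57782344e+00,  1.51490124e-05,
        1.27861966e+00, -1.50013941e-01]), 'dq': array([ 9.36628784e-05, -8.25957875e-04, -4.06026581e-03,  1.57984688e-03,
       -2.14837547e-03,  5.56563456e-04]), 'joint_efforts': array([ 1.18128573e-03, -4.06597173e+01, -2.93142629e+01, -1.37105153e-04,
        3.92766509e-03,  1.80194696e-06]), 'eef_pos': array([ 0.23189841, -0.63341151,  0.24925072]), 'tcp_rot': array([ 9.84655616e-01,  1.74506344e-01, -1.62102750e-05, -9.23849206e-04]), 'contact_force': array([ 0.32867683,  0.79449323, -0.72725738]), 'wrist_torque': array([-0.01169355, -0.00423537, -0.00591959]), 'finger_force': 0.0, 'opening': 1.0031839820811104}
```

View pics/scene0.png

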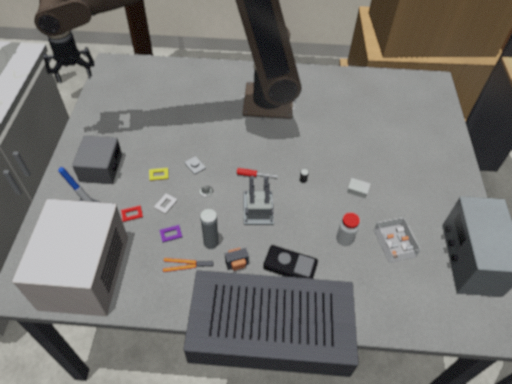

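View pics/side0.png

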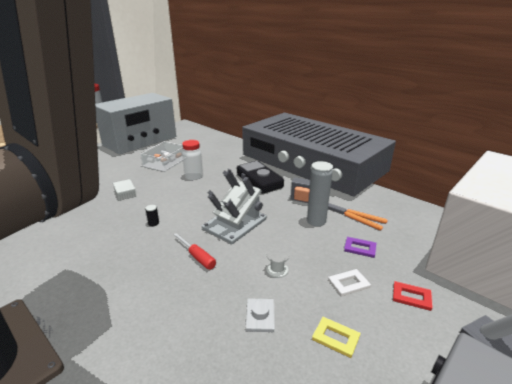

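The scene picture shows the robot at (268,100), with the fixture at (258,200).

- **Spacer:** the white frame is at scene (166,203), side (350,282). Possible confusions are the yellow frame (159,174), red frame (132,213) and purple frame (171,234).
- **Clamp plate:** plate with boss at scene (195,164), side (260,314). The solder reel at (206,189) could be taken for it.
- **Heat sink:** bright block at scene (359,187), side (124,189). The tray at (397,239) and the dark box at (290,262) could be taken for it.

By the descriptions I choose (359,187), (166,203) and (195,164).

```bash
python3 - <<'E'
from h import *
s,S=load('scene0.png'); d,D=load('side0.png')
def blob(im,c,r,thr):
    u,v=c; g=im.min(2)[v-r:v+r,u-r:u+r]; m=(g>thr).astype('uint8')
    cs,_=cv2.findContours(m,cv2.RETR_EXTERNAL,cv2.CHAIN_APPROX_NONE); k=max(cs,key=cv2.contourArea)
    (x,y),wh,a=cv2.minAreaRect(k); return k.reshape(-1,2)+[u-r,v-r],(x+u-r,y+v-r),wh,a
for n,c,c2,z in [('sink',(359,187),(124,189),.026),('spacer',(166,203),(350,282),.008),('plate',(195,164),(260,314),.008)]:
    for nm,im,P,cc,r in(('scene',s,S,c,17),('side',d,D,c2,30)):
        k,ce,wh,a=blob(im,cc,r,150); 
        X=np.array([onz(P,*p,z)[:2] for p in k]); rr=cv2.minAreaRect((X*1000).astype('float32'))
        print(n,nm,np.round(ce),np.round(onz(P,*ce,z),4),np.round(rr[0],1),np.round(rr[1],1),round(rr[2],1))
rows=[s[125:265,100:310],s[125:265,290:430]]
A=np.hstack([cv2.resize(x,None,fx=2,fy=2,interpolation=2) for x in rows]); 
B=cv2.resize(d[150:370,80:460],None,fx=1.4,fy=1.4); 
H=np.zeros((A.shape[0]+B.shape[0],max(A.shape[1],B.shape[1]),3),'uint8'); H[:A.shape[0],:A.shape[1]]=A; H[A.shape[0]:,:B.shape[1]]=B
print(H.shape); cv2.imwrite('pics/crop1.png',H[:,:,::-1])
E
```

```text
sink scene [359. 184.] [0.4176 0.3253 0.026 ] [417.3 325.3] [74.4 57.7] 72.1
sink side [124. 188.] [0.4108 0.3004 0.026 ] [421.1 330.7] [386.4 168.9] 57.2
spacer scene [163. 203.] [ 0.5368 -0.3127  0.008 ] [ 532.  -313.3] [95.  91.1] 11.6
spacer side [350. 282.] [ 0.5296 -0.3131  0.008 ] [ 540.9 -313.2] [179.2 122.2] 33.6
plate scene [195. 163.] [ 0.3553 -0.235   0.008 ] [ 353.1 -237.1] [81.  54.4] 43.5
plate side [260. 314.] [ 0.3583 -0.2401  0.008 ] [ 363.2 -236.7] [126.7 109.9] 42.9
(588, 700, 3)
```

View pics/crop1.png

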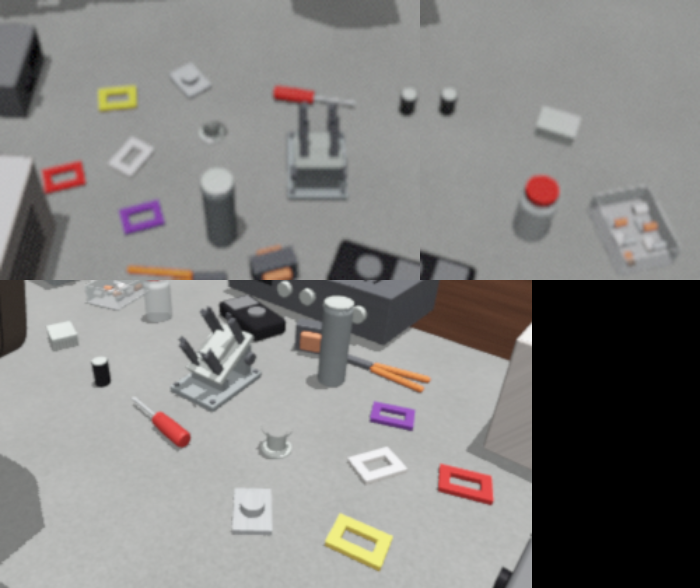

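The crop confirms the choice: the only white frame, the only plate with a boss, and the pale block by the jar. Next I'll look from above with the wrist camera.

```bash
cat >> h.py <<'E'
from scipy.spatial.transform import Rotation as Rn
def go(pos,R=None):
    """shift/turn in handwheel units from measured pose to pos / R (matrix); tool frame"""
    s=monitor.get_state(); R0=Rn.from_quat(s['tcp_rot']); R=R0 if R is None else Rn.from_matrix(R)
    d=R0.inv().apply(np.array(pos)-s['eef_pos']); w=(R0.inv()*R).as_rotvec()
    print('row',np.round(d/.4,4),np.round(w/np.pi,4),'rows>=',int(np.ceil(max(np.linalg.norm(d)/.0625,np.degrees(np.linalg.norm(w))/10.7))),'t',round(s['time'],2))
def down(yaw):
    """tool down, tool x at yaw"""
    c,s=np.cos(yaw),np.sin(yaw); return np.array([[c,s,0],[s,-c,0],[0,0,-1]])
E
python3 - <<'E'
from h import *
go([.40,-.25,.28],down(0))
S=load('scene0.png')[1]; print(onz(S,258,222,0),onz(S,243,222,0),onz(S,274,222,0))
E
```

```text
row [ 0.7241 -0.7559 -0.0753] [-0.0006  0.      0.1117] rows>= 7 t 0.15
[ 5.79187952e-01 -3.13483021e-04  0.00000000e+00] [ 0.58329374 -0.04784505  0.        ] [0.57480641 0.05041045 0.        ]
```

```bash
python3 -m handwheel '[[0.72,-0.755,-0.075,0,0,0.112,1],[0.72,-0.755,-0.075,0,0,0.112,1],[0.72,-0.755,-0.075,0,0,0.112,1],[0.72,-0.755,-0.075,0,0,0.112,1],[0.72,-0.755,-0.075,0,0,0.112,1],[0.72,-0.755,-0.075,0,0,0.112,1],[0.72,-0.755,-0.075,0,0,0.112,1],[0.72,-0.755,-0.075,0,0,0.112,1],[0.72,-0.755,-0.075,0,0,0.112,1],[0.72,-0.755,-0.075,0,0,0.112,1]]' && python3 - <<'E'
from h import *
grab('wrist','w1.png'); go([.42,.02,.32],down(0.05))
E
```

```text
time: 1.4
eef_pos: [0.3982, -0.2523, 0.28]
tcp_rot: [1.0, -0.001, -0.0, -0.0]
contact_force: [0.1, -1.0, -0.7]
opening: 1.004
finger_force: 0.0
row [ 0.0524 -0.681  -0.0998] [-0.0001  0.0002 -0.0169] rows>= 5 t 1.45
```

View pics/w1.png

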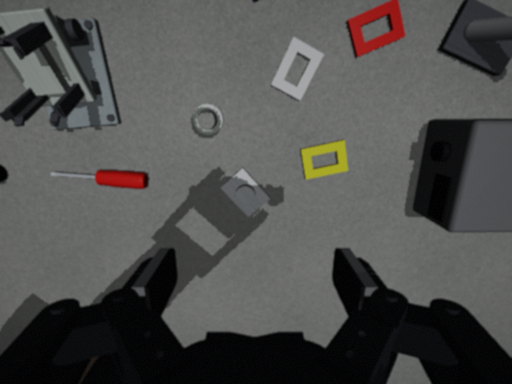

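The wrist view shows the plate at (245,192), partly in shadow, and the spacer at (298,69). The fixture is at the upper left, and the reel is at (207,120). Next come two fixture views on the way to the sink.

```bash
python3 -m handwheel '[[0.02,-0.45,-0.1,0,0,0,1],[0.02,-0.45,-0.1,0,0,0,1],[0.02,-0.45,-0.1,0,0,0,1],[0.02,-0.45,-0.1,0,0,0,1],[0.02,-0.45,-0.1,0,0,0,1]]' && python3 -c "
from h import *
grab('wrist','w2.png')" && python3 -m handwheel '[[0,-0.35,0,0,0,0,1],[0,-0.35,0,0,0,0,1],[0,-0.35,0,0,0,0,1],[0,-0.35,0,0,0,0,1]]' && python3 -c "
from h import *
a,_=grab('wrist','w3.png'); b,_=load('w2.png')
cv2.imwrite('pics/c2.png',np.hstack([cv2.resize(x,(390,560))for x in(b[0:280,110:305],a[0:280,230:425])])[:,:,::-1]) 
cv2.imwrite('pics/full23.png',np.vstack([np.hstack([b,a])])[:,:,::-1][::1,::1])
cv2.imwrite('pics/v23.png',cv2.resize(np.hstack([b,a])[:,:,::-1],(800,300)))
go([.42,.27,.25])
"
```

```text
time: 2.08
eef_pos: [0.4068, -0.072, 0.3201]
tcp_rot: [1.0, -0.001, -0.0, 0.0]
contact_force: [-0.2, -0.1, 0.0]
opening: 1.005
finger_force: 0.0
time: 2.62
eef_pos: [0.4072, 0.068, 0.3198]
tcp_rot: [1.0, -0.001, -0.001, 0.0]
contact_force: [-0.1, -1.0, -0.7]
opening: 0.999
finger_force: 0.0
row [ 0.0307 -0.5067  0.1742] [0. 0. 0.] rows>= 4 t 2.67
```

View pics/v23.png

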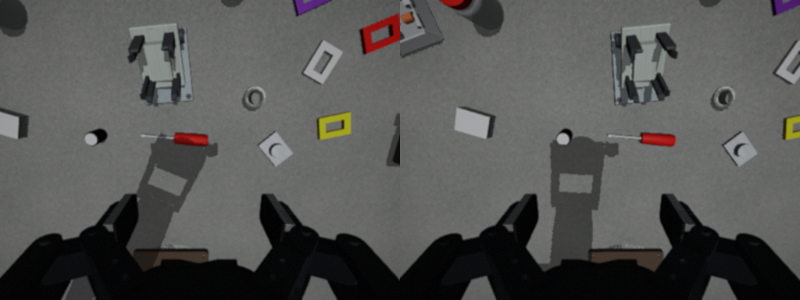

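```bash
python3 - <<'E'
from h import *
a,_=load('w2.png'); b,_=load('w3.png')
f=lambda x:cv2.resize(x,None,fx=4,fy=4,interpolation=cv2.INTER_CUBIC)
cv2.imwrite('pics/c3.png',np.hstack([f(a[20:145,155:255]),f(b[20:145,260:360])])[:,:,::-1])
E
```

```text
(no output)
```

View pics/c3.png

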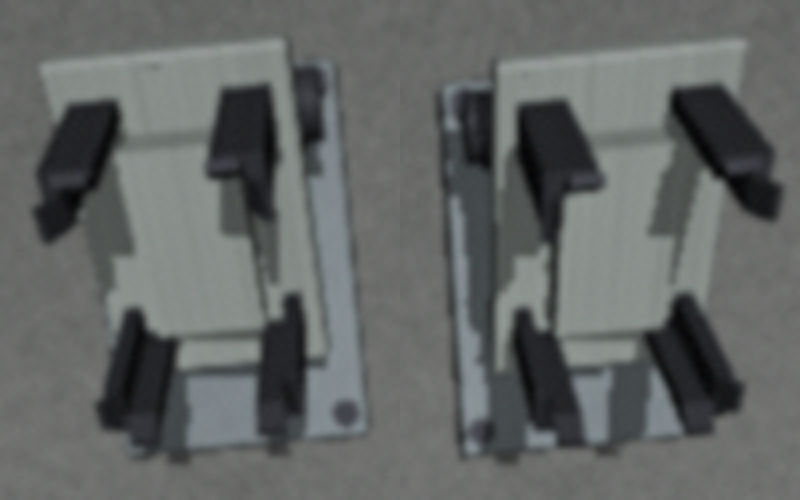

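The crop shows the bed's upper corners at crop (40,65)/(285,40) in the left view and (497,60)/(745,40) in the right view. The lower corners are at (325,358) left and (497,370) right. I'll triangulate these and measure the three parts.

```bash
cat >> h.py <<'E'
def tri(obs):
    A=np.zeros((3,3));b=np.zeros(3);L=[]
    for P,u,v in obs:
        c,d=ray(P,u,v); d=d/np.linalg.norm(d); M=np.eye(3)-np.outer(d,d); A+=M;b+=M@c; L.append((c,M))
    X=np.linalg.solve(A,b); return X,max(np.linalg.norm(M@(X-c)) for c,M in L)
E
python3 - <<'E'
from h import *
a,A=load('w2.png'); b,B=load('w3.png')
L=lambda x,y:(A,155+x/4-.4,20+y/4-.4)
Rr=lambda x,y:(B,260+(x-400)/4-.4,20+y/4-.4)
p,e1=tri([L(40,65),Rr(497,60)]); q,e2=tri([L(285,40),Rr(745,40)])
print('UL',p,e1,'UR',q,e2,'sep',np.linalg.norm(p-q))
y=(p-q); y[2]=0; y/=np.linalg.norm(y); yaw=np.arctan2(-y[0],y[1]); xf=np.array([y[1],-y[0],0]); 
x=xf*np.cos(np.pi/6)+[0,0,.5]; z=-xf*.5+np.array([0,0,np.cos(np.pi/6)])
m=(p+q)/2; o=m-x*.050+z*.014; print('yaw deg',np.degrees(yaw),'pocket',o, 'expected z .075; upper edge z',.075+.025-.014*.866)
o[2]=.075
for n,X,ob in [('lowR',o-x*.05-y*.037-z*.014,L(325,358)),('lowL',o-x*.05+y*.037-z*.014,Rr(497,370)),('padlowL',o-x*.029+y*.018,Rr(560,332)),('padlowR',o-x*.029-y*.018,L(265,328)),('padlowRr',o-x*.029-y*.018,Rr(668,330)),('UL',o+x*.05+y*.037-z*.014,L(40,65)),('UR',o+x*.05-y*.037-z*.014,Rr(745,40))]:
    print(n,proj(ob[0],X)-ob[1:])
# parts
def rect(f,c,r,thr,z,ch='min'):
    im,P=load(f); u,v=c; u0,v0=max(u-r,0),max(v-r,0); g=im.min(2)[v0:v+r,u0:u+r]; mk=(g>thr).astype('uint8')
    k=max(cv2.findContours(mk,cv2.RETR_EXTERNAL,cv2.CHAIN_APPROX_NONE)[0],key=cv2.contourArea).reshape(-1,2)+[u0,v0]
    X=np.array([onz(P,*p,z)[:2] for p in k])*1000; print(f,c,len(k),[np.round(t,1) for t in cv2.minAreaRect(X.astype('float32'))])
for thr in(120,140,160):
    rect('w2.png',(412,78),32,thr,.008);rect('w1.png',(298,69),36,thr,.008)
    rect('w2.png',(352,190),28,thr,.008);rect('w3.png',(433,190),28,thr,.008)
    rect('w3.png',(95,157),32,thr,.026)
E
```

```text
UL [0.57291607 0.03410295 0.08508551] 0.0006225905871047102 UR [ 0.57870514 -0.0380779   0.08486451] 8.910282970553328e-06 sep 0.07241295663835437
yaw deg 4.585442786796112 pocket [ 0.52567034 -0.00600884  0.07209936] expected z .075; upper edge z 0.08787600000000001
lowR [ 0.6764316  -0.51713701]
lowL [-1.16988745  0.92324628]
padlowL [-1.47784828  0.35183428]
padlowR [-0.34400561 -1.02284226]
padlowRr [-1.56686382 -1.43940608]
UL [-1.53703335 -1.24506312]
UR [ 1.5366004 -0.8494191]
w2.png (412, 78) 132 [array([ 533.7, -308.7]), array([46.9, 64.7]), np.float64(63.3)]
w1.png (298, 69) 152 [array([ 533.7, -308.5]), array([47.9, 64.8]), np.float64(63.4)]
w2.png (352, 190) 99 [array([ 360.9, -237.6]), array([64.7, 47.9]), np.float64(41.6)]
w3.png (433, 190) 101 [array([ 361.6, -237.5]), array([64.2, 46. ]), np.float64(40.9)]
w3.png (95, 157) 136 [array([420.1, 322.2]), array([64.9, 47.8]), np.float64(72.3)]
w2.png (412, 78) 127 [array([ 533.7, -308.3]), array([44.6, 62.5]), np.float64(63.4)]
w1.png (298, 69) 149 [array([ 533.6, -308.4]), array([45.7, 63.3]), np.float64(63.5)]
w2.png (352, 190) 93 [array([ 361.5, -237.3]), array([61.8, 44.5]), np.float64(41.3)]
w3.png (433, 190) 94 [array([ 361.6, -237.2]), array([61., 43.]), np.float64(41.7)]
w3.png (95, 157) 132 [array([420.4, 321.7]), array([63. , 45.3]), np.float64(73.0)]
w2.png (412, 78) 141 [array([ 523.3, -302.6]), array([40.5, 36.8]), np.float64(63.7)]
w1.png (298, 69) 143 [array([ 533.3, -308.2]), array([42.4, 60.6]), np.float64(63.4)]
w2.png (352, 190) 11 [array([ 360.6, -232.6]), array([7.7, 5.2]), np.float64(23.2)]Traceback (most recent call last):
  File "<stdin>", line 20, in <module>
  File "<stdin>", line 16, in rect
ValueError: max() iterable argument is empty
```

```bash
python3 -c "
from h import *
go([.42,.322,.155],down(np.radians(72.6)))"
```

```text
row [ 0.0306 -0.6369  0.4116] [ 0.      0.0005 -0.4041] rows>= 7 t 2.67
```

```bash
python3 -m handwheel '[[0.03,-0.637,0.3,0,0,-0.404,1],[0.03,-0.637,0.35,0,0,-0.404,1],[0.03,-0.637,0.41,0,0,-0.404,1],[0.03,-0.637,0.41,0,0,-0.404,1],[0.03,-0.637,0.41,0,0,-0.404,1],[0.03,-0.637,0.41,0,0,-0.404,1],[0.03,-0.637,0.41,0,0,-0.404,1],[0.03,-0.637,0.41,0,0,-0.404,1],[0.03,-0.637,0.41,0,0,-0.404,1]]' && cat >> h.py <<'E'
def rect(f,c,r,thr,z):
    im,P=load(f); u,v=c; u0,v0=max(u-r,0),max(v-r,0); mk=(im.min(2)[v0:v+r,u0:u+r]>thr).astype('uint8')
    k=max(cv2.findContours(mk,cv2.RETR_EXTERNAL,cv2.CHAIN_APPROX_NONE)[0],key=cv2.contourArea).reshape(-1,2)+[u0,v0]
    X=np.array([onz(P,*p,z)[:2] for p in k])*1000; R=cv2.minAreaRect(X.astype('float32')); print(f,thr,[np.round(t,1) for t in R]); return R,cv2.minAreaRect(k.astype('float32'))
E
python3 - <<'E'
from h import *
im,P=grab('wrist','w4.png'); c=tuple(int(v) for v in proj(P,[.42,.322,.026])); print(c)
S=load('scene0.png')[1]; print('jar',onz(S,347,241,0),'spray',onz(S,210,246,0))
for thr in(100,110,120,130,140): R,k=rect('w4.png',c,110,thr,.026)
B=load('w3.png')[1]; k3=rect('w3.png',(95,157),32,130,.026)[1]
print('height',tri([(P,*k[0]),(B,*k3[0])]))
go([.42,.322,.022])
E
```

```text
time: 3.8
eef_pos: [0.4202, 0.3223, 0.1563]
tcp_rot: [0.807, 0.591, -0.0, 0.0]
contact_force: [0.4, -0.2, 0.2]
opening: 1.0
finger_force: 0.0
(254, 197)
jar [0.62623343 0.27834162 0.        ] spray [ 0.68034228 -0.14132993  0.        ]
w4.png 100 [array([421.7, 307.7]), array([229.2, 217.6]), np.float64(72.5)]
w4.png 110 [array([421.8, 307.7]), array([229.2, 217.5]), np.float64(72.5)]
w4.png 120 [array([419.1, 303.7]), array([31.2, 41.7]), np.float64(72.5)]
w4.png 130 [array([419.2, 303.7]), array([29. , 39.8]), np.float64(72.5)]
w4.png 140 [array([419. , 303.7]), array([29. , 39.4]), np.float64(72.5)]
w3.png 130 [array([420.2, 322. ]), array([64. , 46.1]), np.float64(72.7)]
height (array([0.42232799, 0.31095535, 0.04509658]), np.float64(0.00133561010413962))
row [-1.40e-03  2.00e-04  3.36e-01] [0. 0. 0.] rows>= 3 t 3.85
```

View pics/w4.png

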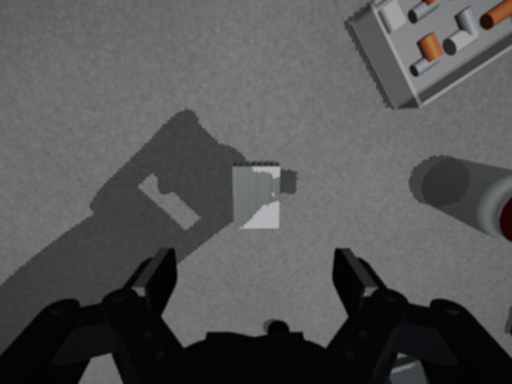

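The sink top spans columns 232–280 and rows 166–229, square to the tool, with its centre at about (256,197.5). That is within 2 mm of the prediction, and I'll cross-check its height against w3.

```bash
python3 - <<'E'
from h import *
P=load('w4.png')[1]; B=load('w3.png')[1]; k3=rect('w3.png',(95,157),32,130,.026)[1]
print(tri([(P,256,197.5),(B,*k3[0])]), onz(P,256,197.5,.026))
for p in[(232,166),(280,166),(280,229)]: print(onz(P,*p,.026))
E
python3 -m handwheel '[[-0.001,0.003,0.1,0,0,0,1],[-0.001,0.003,0.2,0,0,0,1],[-0.001,0.003,0.28,0,0,0,1],[-0.001,0.003,0.328,0,0,0,1],[-0.001,0.003,0.328,0,0,0,1],[-0.001,0.003,0.328,0,0,0,1]]' 60
```

```text
w3.png 130 [array([420.2, 322. ]), array([64. , 46.1]), np.float64(72.7)]
(array([0.42108907, 0.32219624, 0.02661752]), np.float64(0.00017770746061434542)) [0.42121448 0.32203461 0.026     ]
[0.40880486 0.35884071 0.026     ]
[0.45240745 0.34506186 0.026     ]
[0.43456669 0.28243284 0.026     ]
time: 4.6
eef_pos: [0.4214, 0.3232, 0.0265]
tcp_rot: [0.806, 0.592, 0.001, 0.0]
contact_force: [-0.1, 0.4, 0.2]
opening: 1.001
finger_force: 0.0
```

```bash
python3 -m handwheel '[[0,0,0.013,0,0,0,1],[0,0,0.013,0,0,0,-0.5],[0,0,0.013,0,0,0,-1],[0,0,0.013,0,0,0,-1],[0,0,0.013,0,0,0,-1],[0,0,0.013,0,0,0,-1],[0,0,0.013,0,0,0,-1],[0,0,0.013,0,0,0,-1]]' 60
```

```text
time: 5.6
eef_pos: [0.4209, 0.323, 0.0206]
tcp_rot: [0.806, 0.592, 0.001, 0.0]
contact_force: [-0.7, -0.0, 4.7]
opening: 0.529
finger_force: 63.8
```

```bash
cat >> h.py <<'E'
def pk(yaw):
    c,s=np.cos(yaw),np.sin(yaw); h=np.sqrt(.75)
    return np.array([[h*c,-s,-.5*c],[h*s,c,-.5*s],[.5,0,h]])
def tool(yaw): return pk(yaw)*[1,-1,-1]
E
python3 -m handwheel '[[0,0,-0.1,0,0,0,-1],[0,0,-0.22,0,0,0,-1],[0,0,-0.37,0,0,0,-1],[0,0,-0.45,0,0,0,-1],[0,0,-0.45,0,0,0,-1]]' && python3 -c "
from h import *
y=np.radians(4.6);F=pk(y);o=np.array([.5257,-.006,.075])
go(o+F@[0,.085,.12],tool(y))"
```

```text
time: 6.22
eef_pos: [0.4213, 0.3233, 0.2022]
tcp_rot: [0.806, 0.592, 0.002, 0.0]
contact_force: [-0.2, -0.0, -1.0]
opening: 0.526
finger_force: 63.2
row [-0.5672  0.2756  0.0573] [-0.0985  0.1448  0.3691] rows>= 7 t 6.22
```

```bash
python3 -m handwheel '[[-0.567,0.276,0.03,-0.0985,0.145,0.369,-1],[-0.567,0.276,0.03,-0.0985,0.145,0.369,-1],[-0.567,0.276,0.03,-0.0985,0.145,0.369,-1],[-0.567,0.276,0.057,-0.0985,0.145,0.369,-1],[-0.567,0.276,0.057,-0.0985,0.145,0.369,-1],[-0.567,0.276,0.057,-0.0985,0.145,0.369,-1],[-0.567,0.276,0.057,-0.0985,0.145,0.369,-1],[-0.567,0.276,0.057,-0.0985,0.145,0.369,-1],[-0.567,0.276,0.057,-0.0985,0.145,0.369,-1]]' && python3 -c "
from h import *
grab('wrist','w5.png')"
python3 -m handwheel '[[0,0.2,-0.04,0,0,0,-1],[0,0.3,-0.03,0,0,0,-1],[0,0.425,0,0,0,0,-1],[0,0.425,0,0,0,0,-1],[0,0.425,0,0,0,0,-1]]' && python3 -c "
from h import *
grab('wrist','w6.png'); a=load('w5.png')[0]; b=load('w6.png')[0]
cv2.imwrite('pics/v56.png',np.vstack([cv2.resize(a[60:330,:],(560,296)),cv2.resize(b[60:330],(560,296))])[:,:,::-1])
y=np.radians(4.6);F=pk(y);o=np.array([.5257,-.006,.075])
for f in('w5.png','w6.png'):
  P=load(f)[1]; print(f,proj(P,o),[proj(P,o+F@[sx*.029,sy*.018,0]) for sx in(1,-1) for sy in (1,-1)])
go(o+F@[0,0,.11],tool(y))"
```

```text
time: 7.35
eef_pos: [0.4574, 0.0735, 0.1757]
tcp_rot: [0.966, 0.04, 0.255, -0.01]
contact_force: [0.2, -0.1, -1.3]
opening: 0.526
finger_force: 63.2
time: 8.02
eef_pos: [0.4716, -0.0961, 0.177]
tcp_rot: [0.966, 0.039, 0.256, -0.01]
contact_force: [-0.1, 0.1, -0.8]
opening: 0.53
finger_force: 63.2
w5.png [345.49596783 196.24622382] [array([329.06144821, 165.58360676]), array([368.78207656, 165.7152729 ]), array([323.79146766, 224.70349149]), array([360.813332  , 224.82451407])]
w6.png [164.78200485 196.97087379] [array([141.83825421, 166.52004669]), array([181.3445897 , 166.56681557]), array([149.33329296, 225.33018726]), array([186.18530609, 225.3772244 ])]
row [ 0.0052 -0.212   0.0223] [0.     0.0016 0.0005] rows>= 2 t 8.07
```

View pics/v56.png

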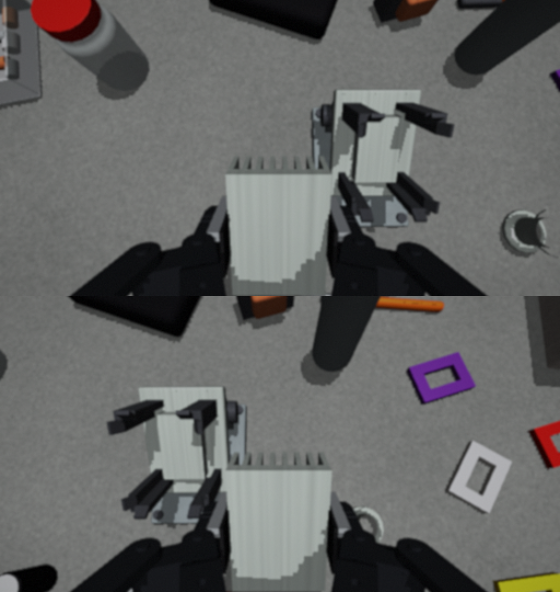

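The sink is held square, and the fixture is visible beside it in both views. I'll zoom in with predicted points overlaid to measure the residuals.

```bash
python3 - <<'E'
from h import *
y=np.radians(4.6);F=pk(y);o=np.array([.5257,-.006,.075]); T=[]; s=4
for f,u0 in(('w5.png',300),('w6.png',110)):
    im,P=load(f); v0=132; c=cv2.resize(im[v0:v0+145,u0:u0+100],None,fx=s,fy=s,interpolation=cv2.INTER_CUBIC)
    for q,col in [((.05,.037,-.014),(255,0,0)),((.05,-.037,-.014),(255,0,0)),((-.05,.037,-.014),(255,0,0)),((-.05,-.037,-.014),(255,0,0))]+[((a*.029,b*.018,0),(0,0,255)) for a in(1,-1) for b in(1,-1)]:
        p=proj(P,o+F@q); p=tuple(int(round(v)) for v in ((p-[u0,v0]+.5)*s)); cv2.drawMarker(c,p,col,cv2.MARKER_CROSS,9,1); print(f,q,p)
    T.append(c)
cv2.imwrite('pics/c56.png',np.hstack(T)[:,:,::-1])
E
```

```text
w5.png (0.05, 0.037, -0.014) (29, 36)
w5.png (0.05, -0.037, -0.014) (346, 37)
w5.png (-0.05, 0.037, -0.014) (5, 426)
w5.png (-0.05, -0.037, -0.014) (288, 427)
w5.png (0.029, 0.018, 0) (118, 136)
w5.png (0.029, -0.018, 0) (277, 137)
w5.png (-0.029, 0.018, 0) (97, 373)
w5.png (-0.029, -0.018, 0) (245, 373)
w6.png (0.05, 0.037, -0.014) (61, 40)
w6.png (0.05, -0.037, -0.014) (377, 40)
w6.png (-0.05, 0.037, -0.014) (116, 428)
w6.png (-0.05, -0.037, -0.014) (398, 428)
w6.png (0.029, 0.018, 0) (129, 140)
w6.png (0.029, -0.018, 0) (287, 140)
w6.png (-0.029, 0.018, 0) (159, 375)
w6.png (-0.029, -0.018, 0) (307, 376)
```

View pics/c56.png

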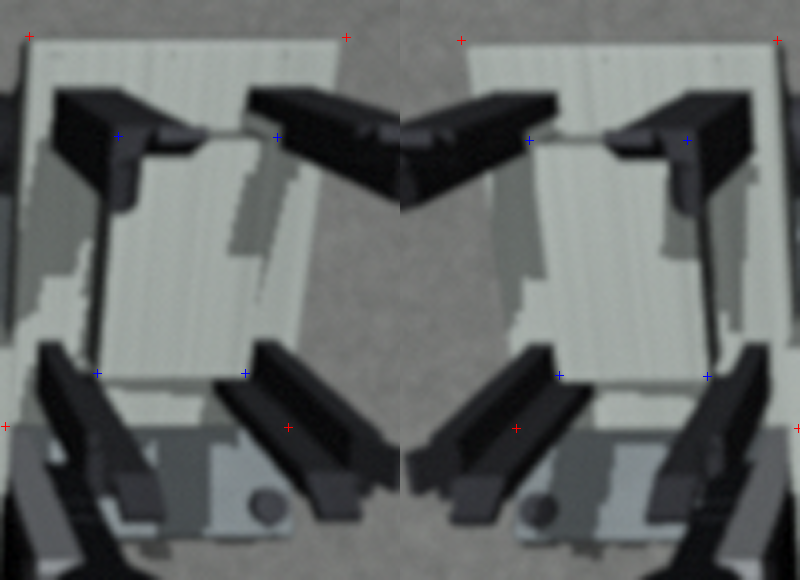

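```bash
python3 - <<'E'
from h import *
A=load('w5.png')[1];B=load('w6.png')[1]
a=lambda x,y:(A,300+x/4-.5,132+y/4-.5); b=lambda x,y:(B,110+x/4-.5,132+y/4-.5)
pts={'UL':((26,41),(68,45),(.05,.037,-.014)),'UR':((341,40),(376,43),(.05,-.037,-.014)),'PL':((98,380),(161,383),(-.029,.018,0)),'PR':((243,380),(312,383),(-.029,-.018,0))}
R={k:tri([a(*v[0]),b(*v[1])]) for k,v in pts.items()}
for k,v in R.items(): print(k,v[0].round(4),v[1].round(5))
print('sep bed',np.linalg.norm(R['UL'][0]-R['UR'][0]),'pad',np.linalg.norm(R['PL'][0]-R['PR'][0]))
d=R['UL'][0]-R['UR'][0]; y=np.arctan2(-d[0],d[1]); print('yaw',np.degrees(y))
for yy in(y,np.radians(4.6)):
  F=pk(yy); print([(R[k][0]-F@v[2]).round(4) for k,v in pts.items()])
s=monitor.get_state(); print(s['eef_pos'], proj(B,s['eef_pos']))
E
```

```text
UL [0.5732 0.0349 0.0844] 5e-05
UR [ 0.5788 -0.0384  0.0863] 8e-05
PL [0.4975 0.0095 0.0598] 6e-05
PR [ 0.5008 -0.0266  0.0573] 0.0001
sep bed 0.07353727488712039 pad 0.03637930179911565
yaw 4.377424217530318
[array([ 0.5258, -0.0058,  0.0715]), array([ 0.5258, -0.0053,  0.0734]), array([ 0.5239, -0.0065,  0.0743]), array([ 0.5245, -0.0068,  0.0718])]
[array([ 0.526 , -0.006 ,  0.0715]), array([ 0.5257, -0.0055,  0.0734]), array([ 0.524 , -0.0064,  0.0743]), array([ 0.5244, -0.0067,  0.0718])]
[ 0.47160265 -0.09543539  0.17707901] [254.7051812  267.32520571]
```

```bash
python3 - <<'E'
from h import *
im,P=load('w6.png'); s=monitor.get_state(); R=Rn.from_quat(s['tcp_rot']).as_matrix(); t=s['eef_pos']
for x in(.0313,): print(proj(P,t+R@[x,.023,-.0054]),proj(P,t+R@[x,-.023,-.0054]),proj(P,t+R@[-.0327,0,-.0054]))
g=im.min(2).astype(int); print(g[205:232,255], g[214:240:4,225:236].tolist()); print(g[300:345:3,256]); print(g[250,195:215],g[250,295:315])
y=np.radians(4.5);F=pk(y);o=np.array([.5242,-.0061,.075]); go(o+F@[.0007,0,.11],tool(y))
E
```

```text
[303.7087852  214.89772463] [205.70234696 214.92781711] [254.72385896 325.87258228]
[121 121 118 119 120 123 127 130 125 114 104  99 100 115 144 160 163 163
 162 163 162 163 163 162 162 161 163] [[99, 91, 85, 86, 94, 109, 113, 114, 109, 108, 106], [117, 118, 118, 118, 119, 120, 123, 122, 122, 120, 121], [166, 165, 165, 166, 167, 170, 173, 171, 170, 171, 170], [166, 164, 165, 165, 167, 170, 171, 171, 170, 171, 169], [166, 163, 165, 165, 167, 170, 171, 171, 169, 170, 170], [165, 165, 165, 164, 167, 169, 172, 171, 170, 169, 168], [166, 164, 162, 164, 167, 167, 171, 171, 169, 170, 170]]
[156 157 157 156 156 146 115  98  97  98  69  64  40  13  10]
[ 11  23  49  78  89  92  89  91  90  89  87  83 104 147 168 168 168 169
 170 170] [163 164 163 164 161 158 137 100  88  91  91  90  90  92  90  84  65  37
  16  13]
row [ 0.0036 -0.2123  0.0205] [-0.0002  0.0016  0.001 ] rows>= 2 t 8.07
```

```bash
python3 -m handwheel '[[0.005,-0.1,0.01,0,0.0016,0.001,-1],[0.005,-0.212,0.02,0,0.0016,0.001,-1],[0.005,-0.212,0.06,0,0.0016,0.001,-1],[0.005,-0.212,0.118,0,0.0016,0.001,-1],[0.005,-0.212,0.118,0,0.0016,0.001,-1],[0.005,-0.212,0.118,0,0.0016,0.001,-1]]' && cat >> h.py <<'E'
def inpk(o=np.array([.5242,-.0061,.075]),yaw=np.radians(4.5)):
    s=monitor.get_state(); F=pk(yaw); f=F.T@s['contact_force']
    print('tcp in pocket mm',(F.T@(s['eef_pos']-o)*1000).round(2),'turn deg',np.degrees(Rn.from_matrix(tool(yaw).T@Rn.from_quat(s['tcp_rot']).as_matrix()).as_rotvec()).round(2),'F pocket',f.round(1),'t',round(s['time'],2))
E
python3 -c "
from h import *
inpk();grab('wrist','w7.png');grab('side','s7.png')"
```

```text
time: 8.82
eef_pos: [0.4899, -0.0089, 0.1378]
tcp_rot: [0.965, 0.038, 0.259, -0.01]
contact_force: [0.0, 0.2, -1.5]
opening: 0.524
finger_force: 63.1
tcp in pocket mm [ 1.66e+00 -7.00e-02  7.16e+01] turn deg [ 0.02  0.08 -0.04] F pocket [-0.7  0.2 -1.3] t 8.82
```

```bash
python3 -m handwheel '[[-0.001,0,0.012,0,0,0,-1],[-0.001,0,0.024,0,0,0,-1],[-0.001,0,0.036,0,0,0,-1],[-0.001,0,0.048,0,0,0,-1]]' && python3 -c "
from h import *
inpk()"
```

```text
time: 9.43
eef_pos: [0.4997, -0.0091, 0.1204]
tcp_rot: [0.965, 0.037, 0.259, -0.01]
contact_force: [0.5, 0.3, -0.5]
opening: 0.524
finger_force: 63.2
tcp in pocket mm [ 1.37 -1.05 51.65] turn deg [-0.05  0.09  0.05] F pocket [ 0.2  0.3 -0.7] t 9.43
```

```bash
python3 -m handwheel '[[0,0,0.012,0,0,0,-1],[0,0,0.024,0,0,0,-1],[0,0,0.036,0,0,0,-1],[0,0,0.04,0,0,0,-1],[0,0,0.04,0,0,0,-1]]' && python3 -c "
from h import *
inpk()"
```

```text
time: 10.05
eef_pos: [0.5076, -0.0084, 0.1067]
tcp_rot: [0.965, 0.037, 0.259, -0.01]
contact_force: [2.6, 0.4, -1.2]
opening: 0.523
finger_force: 63.0
tcp in pocket mm [ 1.38 -0.94 35.86] turn deg [-0.04  0.09  0.05] F pocket [ 1.7  0.2 -2.4] t 10.05
```

```bash
python3 -m handwheel '[[0,0,0.01,0,0,0,-1],[0,0,0.02,0,0,0,-1],[0,0,0.03,0,0,0,-1],[0,0,0.034,0,0,0,-1],[0,0,0.034,0,0,0,-1]]' && python3 -c "
from h import *
inpk()"
```

```text
time: 10.68
eef_pos: [0.5144, -0.0078, 0.0949]
tcp_rot: [0.965, 0.037, 0.259, -0.01]
contact_force: [4.9, 0.7, -0.7]
opening: 0.527
finger_force: 62.9
tcp in pocket mm [ 1.38 -0.97 22.22] turn deg [-0.04  0.09  0.06] F pocket [ 3.9  0.3 -3.1] t 10.68
```

```bash
python3 -m handwheel '[[0,0,0.003,0,0,0,-1],[0,0,0.005,0,0,0,-1],[0,0,0.005,0,0,0,-1]]' && python3 -c "
from h import *
inpk()"
```

```text
time: 11.05
eef_pos: [0.5153, -0.0077, 0.0933]
tcp_rot: [0.965, 0.037, 0.259, -0.01]
contact_force: [3.3, 0.7, 1.1]
opening: 0.526
finger_force: 63.4
tcp in pocket mm [ 1.35 -0.94 20.4 ] turn deg [-0.04  0.09  0.05] F pocket [ 3.5  0.4 -0.8] t 11.05
```

```bash
python3 -m handwheel '[[0,0,0.003,0,0,0,-1],[0,0,0.005,0,0,0,-1],[0,0,0.005,0,0,0,-1]]' && python3 -c "
from h import *
inpk()"
```

```text
time: 11.42
eef_pos: [0.5155, -0.0077, 0.0931]
tcp_rot: [0.965, 0.038, 0.259, -0.011]
contact_force: [-22.4, -3.6, 28.4]
opening: 0.529
finger_force: 67.8
tcp in pocket mm [ 1.42 -0.93 20.03] turn deg [ 0.06  0.01 -0.02] F pocket [-5.3 -1.8 35.9] t 11.43
```

```bash
python3 -m handwheel '[[0,0,-0.003,0,0,0,-0.5],[0,0,-0.003,0,0,0,0.4],[0,0,-0.003,0,0,0,0.6],[0,0,-0.003,0,0,0,0.6],[0,0,-0.1,0,0,0,0.6],[0,0,-0.25,0,0,0,0.6],[0,0,-0.35,0,0,0,1],[0,0,-0.35,0,0,0,1],[0,0,-0.35,0,0,0,1]]' && python3 - <<'E'
from h import *
inpk(); im,P=grab('wrist','w8.png')
y=np.radians(4.5);F=pk(y);o=np.array([.5242,-.0061,.075])
q=[proj(P,o+F@[a*.032,b*.023,.026]) for a,b in((1,1),(1,-1),(-1,-1),(-1,1))]; print(np.round(q,1))
yw=np.radians(-26.6); go([.534,-.3085,.155],down(yw))
E
```

```text
time: 12.55
eef_pos: [0.4457, -0.0128, 0.2114]
tcp_rot: [0.965, 0.037, 0.258, -0.01]
contact_force: [-0.1, -0.7, -0.3]
opening: 1.003
finger_force: 0.0
tcp in pocket mm [-1.0000e-02 -5.7000e-01  1.5746e+02] turn deg [ 0.02 -0.04  0.07] F pocket [-0.3 -0.7 -0.2] t 12.55
[[230.7 163.7]
 [278.9 163.7]
 [277.2 225.7]
 [232.4 225.7]]
row [0.0728 0.7547 0.2005] [-0.0455 -0.1617  0.1684] rows>= 6 t 12.6
```

```bash
python3 -m handwheel '[[0.073,0.755,0.1,-0.0455,-0.162,0.168,1],[0.073,0.755,0.1,-0.0455,-0.162,0.168,1],[0.073,0.755,0.15,-0.0455,-0.162,0.168,1],[0.073,0.755,0.2,-0.0455,-0.162,0.168,1],[0.073,0.755,0.2,-0.0455,-0.162,0.168,1],[0.073,0.755,0.2,-0.0455,-0.162,0.168,1],[0.073,0.755,0.2,-0.0455,-0.162,0.168,1],[0.073,0.755,0.2,-0.0455,-0.162,0.168,1]]' && python3 - <<'E'
from h import *
im,P=load('w8.png'); g=im.min(2).astype(int); print('col256',g[150:240:2,256].tolist()); print('row195',g[195,220:290:2].tolist())
im,P=grab('wrist','w9.png')
c=tuple(int(v) for v in proj(P,[.534,-.3085,.008])); print(c)
for thr in(130,145,160): R,k=rect('w9.png',c,50,thr,.008)
g=im.min(2).astype(int); print('col',g[c[1]-45:c[1]+45:2,c[0]-15].tolist(),'row',g[c[1]-24,c[0]-40:c[0]+40:2].tolist())
go([.534,-.3085,.022],down(np.radians(-26.6)))
E
```

```text
time: 13.6
eef_pos: [0.5345, -0.3077, 0.1576]
tcp_rot: [0.973, -0.229, 0.001, 0.0]
contact_force: [0.3, -0.8, 0.0]
opening: 1.0
finger_force: 0.0
col256 [164, 165, 164, 162, 163, 134, 121, 125, 153, 161, 160, 161, 160, 161, 161, 161, 159, 159, 159, 159, 158, 159, 158, 157, 157, 155, 157, 156, 157, 158, 156, 157, 156, 156, 157, 156, 157, 157, 148, 82, 74, 74, 75, 75, 73]
row195 [117, 116, 92, 102, 120, 144, 142, 164, 161, 161, 160, 159, 162, 159, 159, 160, 160, 156, 158, 160, 159, 161, 161, 161, 156, 150, 160, 159, 156, 154, 153, 153, 160, 140, 133]
(255, 191)
w9.png 130 [array([ 533.6, -308.6]), array([47.1, 62.3]), np.float64(63.6)]
w9.png 145 [array([ 540.3, -312. ]), array([45.9, 47.4]), np.float64(63.6)]
w9.png 160 [array([ 540.7, -312.3]), array([44.3, 45.2]), np.float64(62.4)]
col [113, 108, 110, 111, 110, 113, 113, 102, 153, 171, 171, 172, 172, 171, 171, 172, 171, 171, 170, 172, 171, 171, 170, 171, 168, 145, 141, 141, 141, 139, 142, 139, 140, 140, 138, 138, 140, 97, 60, 63, 62, 63, 62, 60, 66] row [109, 109, 109, 110, 110, 110, 109, 108, 110, 128, 168, 172, 171, 171, 171, 172, 171, 169, 169, 172, 170, 170, 171, 171, 171, 170, 170, 172, 170, 172, 171, 169, 129, 115, 115, 114, 115, 118, 115, 113]
row [-0.0017  0.0023  0.3406] [ 0.0001 -0.001   0.0008] rows>= 3 t 13.65
```

```bash
python3 -m handwheel '[[-0.001,0.003,0.12,0,-0.001,0.001,1],[-0.001,0.003,0.24,0,-0.001,0.001,1],[-0.001,0.003,0.32,0,-0.001,0.001,1],[-0.001,0.003,0.343,0,-0.001,0.001,0.6],[-0.001,0.003,0.343,0,-0.001,0.001,0.3],[-0.001,0.003,0.343,0,-0.001,0.001,0.3],[-0.001,0.003,0.343,0,-0.001,0.001,0.3],[-0.001,0.003,0.343,0,-0.001,0.001,0.3]]'
```

```text
time: 14.65
eef_pos: [0.5346, -0.3106, 0.0217]
tcp_rot: [0.973, -0.231, 0.001, 0.001]
contact_force: [0.2, 0.7, 0.1]
opening: 0.652
finger_force: 0.0
```

```bash
python3 -m handwheel '[[-0.004,-0.003,0.0035,0,0,0,0.3],[-0.004,-0.003,0.0035,0,0,0,0.3],[-0.004,-0.003,0.0035,0,0,0,-0.2],[-0.004,-0.003,0.0035,0,0,0,-1],[-0.004,-0.003,0.0035,0,0,0,-1],[-0.004,-0.003,0.0035,0,0,0,-1]]' 60
```

```text
time: 15.4
eef_pos: [0.5335, -0.3086, 0.0196]
tcp_rot: [0.973, -0.231, 0.0, 0.0]
contact_force: [0.3, -0.1, 2.4]
opening: 0.513
finger_force: 61.3
```

```bash
python3 -m handwheel '[[0,0,-0.06,0,0,0,-1],[0,0,-0.18,0,0,0,-1],[0,0,-0.33,0,0,0,-1],[0,0,-0.45,0,0,0,-1],[0,0,-0.45,0,0,0,-1]]' && python3 - <<'E'
from h import *
im,P=grab('wrist','w10.png'); s=monitor.get_state(); R=Rn.from_quat(s['tcp_rot']).as_matrix(); t=s['eef_pos']
print([proj(P,t+R@[a*.032,b*.023,.0116]).round(1) for a,b in((1,1),(1,-1),(-1,-1),(-1,1))])
g=im.min(2).astype(int); print('col256',g[190:240:2,256].tolist(),g[270:340:2,256].tolist()); print('row225',g[225,195:320:2].tolist())
y=np.radians(4.5);F=pk(y);o=np.array([.5242,-.0061,.075]); go(o+F@[.0005,-.0005,.13],tool(y))
E
```

```text
time: 16.02
eef_pos: [0.5354, -0.31, 0.2048]
tcp_rot: [0.973, -0.231, 0.004, 0.002]
contact_force: [-0.7, -0.4, -0.9]
opening: 0.512
finger_force: 61.2
[array([296.8, 203.3]), array([212.1, 203.2]), array([216.8, 302.6]), array([291.8, 302.6])]
col256 [111, 85, 63, 69, 66, 84, 164, 175, 174, 175, 174, 175, 174, 175, 174, 175, 175, 122, 65, 69, 68, 62, 64, 66, 68] [116, 112, 111, 93, 60, 56, 55, 104, 138, 137, 137, 137, 136, 135, 137, 135, 126, 82, 45, 30, 40, 70, 86, 91, 91, 89, 84, 92, 90, 101, 102, 107, 110, 64, 6]
row225 [113, 114, 114, 112, 77, 63, 67, 66, 83, 164, 176, 173, 175, 174, 173, 175, 175, 174, 173, 177, 163, 87, 78, 77, 78, 80, 79, 80, 80, 80, 79, 76, 78, 80, 77, 78, 77, 79, 78, 142, 175, 174, 175, 174, 175, 173, 174, 174, 174, 174, 173, 137, 116, 113, 111, 112, 112, 112, 115, 114, 113, 113, 112]
row [-0.4996 -0.5805  0.0311] [ 0.0461  0.1615 -0.1692] rows>= 5 t 16.07
```

```bash
python3 -m handwheel '[[-0.5,-0.58,-0.05,0.046,0.1615,-0.169,-1],[-0.5,-0.58,-0.05,0.046,0.1615,-0.169,-1],[-0.5,-0.58,-0.05,0.046,0.1615,-0.169,-1],[-0.5,-0.58,0,0.046,0.1615,-0.169,-1],[-0.5,-0.58,0.031,0.046,0.1615,-0.169,-1],[-0.5,-0.58,0.031,0.046,0.1615,-0.169,-1],[-0.5,-0.58,0.031,0.046,0.1615,-0.169,-1],[-0.5,-0.58,0.031,0.046,0.1615,-0.169,-1]]' && python3 - <<'E'
from h import *
inpk(); y=np.radians(4.5);F=pk(y);o=np.array([.5242,-.0061,.075]); go(o+F@[.0005,-.0005,.075],tool(y))
E
```

```text
time: 17.08
eef_pos: [0.4595, -0.0124, 0.187]
tcp_rot: [0.966, 0.036, 0.257, -0.011]
contact_force: [0.3, -0.4, -0.8]
opening: 0.511
finger_force: 61.3
tcp in pocket mm [ -0.3   -1.21 129.47] turn deg [ 0.06 -0.18  0.2 ] F pocket [-0.1 -0.4 -0.8] t 17.07
row [ 0.0024 -0.0016  0.1362] [-0.0003  0.001  -0.0011] rows>= 1 t 17.07
```

```bash
python3 -m handwheel '[[0.002,-0.0015,0.05,0,0.001,-0.001,-1],[0.002,-0.0015,0.1,0,0.001,-0.001,-1],[0.002,-0.0015,0.136,0,0.001,-0.001,-1],[0.002,-0.0015,0.136,0,0.001,-0.001,-1],[0.002,-0.0015,0.155,0,0.001,-0.001,-1],[0.002,-0.0015,0.17,0,0.001,-0.001,-1],[0.002,-0.0015,0.17,0,0.001,-0.001,-1]]' && python3 - <<'E'
from h import *
inpk()
E
```

```text
time: 17.95
eef_pos: [0.4933, -0.0078, 0.128]
tcp_rot: [0.965, 0.039, 0.258, -0.011]
contact_force: [1.0, 1.0, 0.6]
opening: 0.509
finger_force: 61.4
tcp in pocket mm [-0.33  0.76 61.39] turn deg [ 0.13 -0.02 -0.06] F pocket [ 1.2  0.9 -0.1] t 17.95
```

```bash
python3 -m handwheel '[[0.001,0.001,0.012,0,0,0,-1],[0.001,0.001,0.024,0,0,0,-1],[0.001,0.001,0.034,0,0,0,-1],[0.001,0.001,0.034,0,0,0,-1]]' && python3 -c "
from h import *
inpk()"
```

```text
time: 18.45
eef_pos: [0.5009, -0.0079, 0.1167]
tcp_rot: [0.965, 0.039, 0.259, -0.011]
contact_force: [2.0, -4.3, -2.1]
opening: 0.517
finger_force: 61.3
tcp in pocket mm [ 0.66  0.   47.83] turn deg [ 0.06  0.06 -0.08] F pocket [ 0.4 -4.5 -2.7] t 18.45
```

```bash
python3 -m handwheel '[[0,0,0.004,0,0,0,-1],[0,0,0.006,0,0,0,-1],[0,0,0.006,0,0,0,-1]]' && python3 -c "
from h import *
inpk()"
```

```text
time: 18.82
eef_pos: [0.502, -0.0078, 0.115]
tcp_rot: [0.965, 0.039, 0.259, -0.011]
contact_force: [0.6, -4.4, 0.1]
opening: 0.51
finger_force: 61.6
tcp in pocket mm [ 0.69  0.06 45.75] turn deg [ 0.07  0.07 -0.08] F pocket [ 0.3 -4.4 -0. ] t 18.82
```

```bash
python3 -m handwheel '[[0,0,0.003,0,0,0,-1],[0,0,0.0045,0,0,0,-1],[0,0,0.0045,0,0,0,-1]]' && python3 -c "
from h import *
inpk()"
```

```text
time: 19.2
eef_pos: [0.5024, -0.0077, 0.1144]
tcp_rot: [0.965, 0.04, 0.259, -0.011]
contact_force: [-16.3, -7.3, 18.4]
opening: 0.512
finger_force: 64.1
tcp in pocket mm [ 0.74  0.13 45.01] turn deg [ 0.13 -0.01 -0.17] F pocket [-5.3 -6.  24.3] t 19.2
```

```bash
python3 -m handwheel '[[0,0,-0.002,0,0,0,-0.5],[0,0,-0.002,0,0,0,0.4],[0,0,-0.002,0,0,0,0.6],[0,0,-0.002,0,0,0,0.6],[0,0,-0.1,0,0,0,0.6],[0,0,-0.25,0,0,0,0.6],[0,0,-0.29,0,0,0,1],[0,0,-0.29,0,0,0,1],[0,0,-0.29,0,0,0,1]]' && python3 - <<'E'
from h import *
inpk(); im,P=grab('wrist','w11.png')
y=np.radians(4.5);F=pk(y);o=np.array([.5242,-.0061,.075])
q=[proj(P,o+F@[a*.032,b*.023,.034]) for a,b in((1,1),(1,-1),(-1,-1),(-1,1))]; print(np.round(q,1))
g=im.min(2).astype(int); print('col256',g[150:240:2,256].tolist()); print('row185',g[185,220:294:2].tolist());print('row170',g[170,220:294:2].tolist()); print('row225',g[218,220:294:2].tolist())
go([.3614,-.2374,.155],down(np.radians(41.4)))
E
```

```text
time: 20.32
eef_pos: [0.4444, -0.0118, 0.2121]
tcp_rot: [0.965, 0.039, 0.258, -0.012]
contact_force: [0.5, -0.4, 0.2]
opening: 1.004
finger_force: 0.0
tcp in pocket mm [ -0.75   0.54 158.79] turn deg [ 0.19 -0.11 -0.05] F pocket [ 0.5 -0.4 -0.1] t 20.32
[[231.7 163.9]
 [281.2 164. ]
 [279.2 227.5]
 [233.3 227.4]]
col256 [164, 163, 163, 162, 155, 116, 133, 131, 168, 177, 176, 177, 177, 176, 168, 112, 98, 138, 157, 157, 157, 156, 156, 155, 155, 157, 156, 156, 155, 156, 155, 156, 142, 153, 174, 174, 176, 175, 176, 152, 81, 72, 75, 74, 73]
row185 [111, 121, 99, 100, 99, 106, 164, 176, 177, 176, 176, 177, 165, 159, 157, 158, 160, 158, 154, 157, 160, 160, 130, 141, 177, 177, 176, 174, 177, 176, 156, 154, 156, 160, 131, 124, 109]
row170 [98, 51, 36, 30, 29, 61, 163, 177, 176, 176, 176, 176, 177, 177, 175, 176, 176, 177, 176, 175, 175, 176, 175, 176, 176, 176, 175, 174, 175, 173, 136, 96, 27, 27, 28, 38, 66]
row225 [104, 132, 133, 109, 50, 30, 110, 177, 176, 177, 176, 176, 177, 175, 175, 176, 175, 174, 174, 175, 175, 174, 175, 176, 177, 176, 176, 175, 176, 155, 40, 28, 31, 55, 116, 142, 130]
row [-0.2884  0.5458 -0.0037] [ 0.0523 -0.1603 -0.1998] rows>= 5 t 20.38
```

```bash
python3 -m handwheel '[[-0.288,0.546,-0.03,0.052,-0.16,-0.2,1],[-0.288,0.546,-0.03,0.052,-0.16,-0.2,1],[-0.288,0.546,-0.03,0.052,-0.16,-0.2,1],[-0.288,0.546,-0.004,0.052,-0.16,-0.2,1],[-0.288,0.546,-0.004,0.052,-0.16,-0.2,1],[-0.288,0.546,-0.004,0.052,-0.16,-0.2,1],[-0.288,0.546,-0.004,0.052,-0.16,-0.2,1],[-0.288,0.546,-0.004,0.052,-0.16,-0.2,1]]' && python3 - <<'E'
from h import *
im,P=grab('wrist','w12.png'); s=monitor.get_state(); R=Rn.from_quat(s['tcp_rot']).as_matrix()
C=np.array([.3614,-.2374,.008]); L=down(np.radians(41.4))
print([proj(P,C+L@[a*.032,b*.023,0]).round(1) for a,b in((1,1),(1,-1),(-1,-1),(-1,1))])
g=im.min(2).astype(int)
for u in(236,245,268,274): print('col',u,g[150:240:2,u].tolist())
for v in(167,214): print('row',v,g[v,222:292:2].tolist())
go([.3614,-.2374,.0205],L)
E
```

```text
time: 21.38
eef_pos: [0.3621, -0.2373, 0.1569]
tcp_rot: [0.935, 0.354, 0.002, 0.002]
contact_force: [0.6, -0.2, -0.1]
opening: 1.002
finger_force: 0.0
[array([276.8, 162.7]), array([231.7, 162.6]), array([233. , 221.2]), array([275.3, 221.2])]
col 236 [112, 108, 108, 99, 96, 86, 74, 127, 168, 172, 173, 145, 100, 97, 97, 97, 95, 99, 96, 97, 95, 97, 95, 95, 95, 95, 95, 93, 94, 94, 92, 92, 92, 94, 93, 88, 66, 79, 106, 103, 105, 104, 112, 82, 61]
col 245 [116, 116, 109, 111, 116, 110, 98, 168, 171, 172, 172, 172, 172, 172, 172, 139, 78, 44, 84, 98, 101, 98, 100, 97, 98, 98, 96, 96, 98, 97, 97, 97, 97, 95, 97, 117, 117, 113, 110, 113, 111, 112, 118, 113, 107]
col 268 [115, 111, 110, 111, 114, 107, 98, 169, 172, 172, 172, 173, 171, 172, 172, 172, 171, 172, 160, 94, 71, 78, 89, 100, 107, 91, 93, 93, 92, 108, 161, 167, 165, 165, 165, 157, 120, 111, 115, 114, 111, 108, 112, 112, 111]
col 274 [116, 113, 113, 113, 114, 103, 100, 169, 172, 173, 172, 173, 172, 172, 172, 172, 172, 167, 117, 94, 95, 96, 93, 95, 96, 94, 95, 94, 95, 93, 118, 157, 162, 162, 163, 155, 117, 108, 111, 108, 108, 110, 112, 111, 110]
row 167 [63, 64, 66, 63, 66, 137, 170, 173, 171, 173, 172, 172, 172, 171, 171, 171, 172, 172, 170, 172, 172, 171, 173, 172, 171, 171, 173, 156, 115, 110, 108, 111, 113, 113, 111]
row 214 [67, 65, 63, 65, 61, 72, 92, 92, 95, 94, 94, 96, 96, 117, 134, 129, 138, 149, 148, 151, 155, 156, 168, 165, 170, 167, 162, 126, 117, 111, 109, 110, 109, 104, 109]
row [-0.0022 -0.0029  0.3416] [ 0.0016 -0.0007  0.0002] rows>= 3 t 21.43
```

```bash
python3 -m handwheel '[[-0.002,-0.003,0.12,0.0015,-0.001,0,1],[-0.002,-0.003,0.24,0.0015,-0.001,0,1],[-0.002,-0.003,0.32,0.0015,-0.001,0,1],[-0.002,-0.003,0.338,0.0015,-0.001,0,0.6],[-0.002,-0.003,0.338,0.0015,-0.001,0,0.3],[-0.002,-0.003,0.338,0.0015,-0.001,0,0.3],[-0.002,-0.003,0.338,0.0015,-0.001,0,0.3]]' && python3 -c "
from h import *
go([.3614,-.2374,.0198],down(np.radians(41.4)))"
```

```text
time: 22.3
eef_pos: [0.3622, -0.2386, 0.0232]
tcp_rot: [0.935, 0.354, -0.0, 0.002]
contact_force: [-0.8, 0.2, -0.3]
opening: 0.65
finger_force: 0.0
row [ 0.0007 -0.0036  0.0086] [0.0009 0.0004 0.0001] rows>= 1 t 22.3
```

```bash
python3 -m handwheel '[[0.001,-0.0035,0.0085,0.001,0,0,0.3],[0.001,-0.0035,0.0085,0.001,0,0,0.3],[0.001,-0.0035,0.0085,0.001,0,0,-0.2],[0.001,-0.0035,0.0085,0.001,0,0,-1],[0.001,-0.0035,0.0085,0.001,0,0,-1],[0.001,-0.0035,0.0085,0.001,0,0,-1],[0.001,-0.0035,0.0085,0.001,0,0,-1]]' 70
```

```text
time: 23.18
eef_pos: [0.361, -0.2368, 0.0191]
tcp_rot: [0.935, 0.354, -0.001, -0.001]
contact_force: [-2.0, 1.3, 5.5]
opening: 0.513
finger_force: 71.3
```

Gripped. I'll lift it and check it in the hand.

```bash
python3 -m handwheel '[[0,0,-0.06,0,0,0,-1],[0,0,-0.18,0,0,0,-1],[0,0,-0.33,0,0,0,-1],[0,0,-0.45,0,0,0,-1],[0,0,-0.45,0,0,0,-1],[0,0,-0.45,0,0,0,-1]]' && python3 - <<'E'
from h import *
im,P=grab('wrist','w13.png'); s=monitor.get_state(); R=Rn.from_quat(s['tcp_rot']).as_matrix(); t=s['eef_pos']
print([proj(P,t+R@[a*.032,b*.023,.0111]).round(1) for a,b in((1,1),(1,-1),(-1,-1),(-1,1))])
g=im.min(2).astype(int); print('col235',g[190:225:1,235].tolist());print('col275',g[190:225:1,275].tolist()); print('col270 rear',g[285:325:2,270].tolist())
y=np.radians(4.5);F=pk(y);o=np.array([.5242,-.0061,.075]); go(o+F@[.0008,0,.13],tool(y))
E
```

```text
time: 23.92
eef_pos: [0.3605, -0.236, 0.1969]
tcp_rot: [0.935, 0.354, -0.002, -0.003]
contact_force: [-0.7, 0.2, -3.8]
opening: 0.507
finger_force: 72.3
[array([298.6, 203.8]), array([211.8, 203.8]), array([216.7, 304.9]), array([293.2, 304.9])]
col235 [74, 72, 71, 72, 72, 72, 71, 70, 67, 60, 49, 41, 38, 49, 76, 95, 101, 102, 102, 102, 101, 102, 102, 102, 100, 102, 103, 101, 101, 100, 102, 101, 99, 100, 100]
col275 [72, 73, 71, 70, 68, 68, 76, 91, 106, 98, 72, 46, 40, 75, 131, 171, 184, 185, 183, 184, 182, 182, 181, 181, 182, 182, 182, 182, 182, 182, 180, 182, 181, 181, 181]
col270 rear [99, 99, 99, 97, 98, 99, 98, 95, 106, 148, 151, 123, 121, 122, 121, 121, 117, 119, 118, 118]
row [ 0.5587 -0.2557  0.0215] [-0.0559  0.162   0.1997] rows>= 5 t 23.98
```

```bash
python3 -m handwheel '[[0.559,-0.256,-0.05,-0.056,0.162,0.2,-1],[0.559,-0.256,-0.05,-0.056,0.162,0.2,-1],[0.559,-0.256,-0.05,-0.056,0.162,0.2,-1],[0.559,-0.256,0,-0.056,0.162,0.2,-1],[0.559,-0.256,0.021,-0.056,0.162,0.2,-1],[0.559,-0.256,0.021,-0.056,0.162,0.2,-1],[0.559,-0.256,0.021,-0.056,0.162,0.2,-1],[0.559,-0.256,0.021,-0.056,0.162,0.2,-1],[0.559,-0.256,0.021,-0.056,0.162,0.2,-1]]' && python3 - <<'E'
from h import *
inpk(); y=np.radians(4.5);F=pk(y);o=np.array([.5242,-.0061,.075]); go(o+F@[.0006,0,.072],tool(y))
E
```

```text
time: 25.1
eef_pos: [0.4616, -0.013, 0.1906]
tcp_rot: [0.965, 0.037, 0.26, -0.008]
contact_force: [1.0, -0.5, -2.4]
opening: 0.51
finger_force: 72.5
tcp in pocket mm [  3.28  -1.97 131.64] turn deg [-0.26  0.18 -0.  ] F pocket [-0.3 -0.6 -2.5] t 25.1
row [-0.0072 -0.0056  0.149 ] [ 0.0015 -0.001   0.    ] rows>= 1 t 25.1
```

```bash
python3 -m handwheel '[[-0.007,-0.0055,0.05,0.0015,-0.001,0,-1],[-0.007,-0.0055,0.1,0.0015,-0.001,0,-1],[-0.007,-0.0055,0.147,0.0015,-0.001,0,-1],[-0.007,-0.0055,0.147,0.0015,-0.001,0,-1],[-0.007,-0.0055,0.147,0.0015,-0.001,0,-1]]' && python3 - <<'E'
from h import *
inpk(); y=np.radians(4.5);F=pk(y);o=np.array([.5242,-.0061,.075]); go(o+F@[.0006,0,.055],tool(y))
E
```

```text
time: 25.72
eef_pos: [0.4883, -0.0083, 0.1385]
tcp_rot: [0.965, 0.038, 0.259, -0.01]
contact_force: [-0.9, -0.1, -2.1]
opening: 0.509
finger_force: 72.5
tcp in pocket mm [ 0.65  0.58 72.99] turn deg [ 0.04  0.02 -0.05] F pocket [-1.9  0.  -1.4] t 25.73
row [-0.0001  0.0015  0.045 ] [-0.0002 -0.0001  0.0003] rows>= 1 t 25.73
```

```bash
python3 -m handwheel '[[0,0.001,0.012,0,0,0,-1],[0,0.001,0.024,0,0,0,-1],[0,0.001,0.036,0,0,0,-1],[0,0.001,0.045,0,0,0,-1],[0,0.001,0.045,0,0,0,-1]]' && python3 -c "
from h import *
inpk()"
```

```text
time: 26.35
eef_pos: [0.4975, -0.0082, 0.1223]
tcp_rot: [0.965, 0.039, 0.259, -0.01]
contact_force: [1.9, -3.6, -2.8]
opening: 0.508
finger_force: 72.4
tcp in pocket mm [5.100e-01 3.000e-02 5.435e+01] turn deg [-0.01  0.03 -0.08] F pocket [-0.  -3.8 -3.2] t 26.35
```

```bash
python3 -m handwheel '[[0,0,0.003,0,0,0,-1],[0,0,0.006,0,0,0,-1],[0,0,0.0075,0,0,0,-1],[0,0,0.0075,0,0,0,-1]]' && python3 -c "
from h import *
inpk()"
```

```text
time: 26.85
eef_pos: [0.4986, -0.008, 0.1209]
tcp_rot: [0.965, 0.039, 0.258, -0.01]
contact_force: [-14.7, -6.8, 12.6]
opening: 0.506
finger_force: 74.8
tcp in pocket mm [ 0.71  0.14 52.61] turn deg [ 0.05 -0.03 -0.17] F pocket [-6.8 -5.6 18.5] t 26.85
```

Home at 52.6, as expected. I'll release and retreat.

```bash
python3 -m handwheel '[[0,0,-0.002,0,0,0,-0.5],[0,0,-0.002,0,0,0,0.4],[0,0,-0.002,0,0,0,0.6],[0,0,-0.002,0,0,0,0.6],[0,0,-0.1,0,0,0,0.6],[0,0,-0.25,0,0,0,0.6],[0,0,-0.27,0,0,0,1],[0,0,-0.27,0,0,0,1],[0,0,-0.27,0,0,0,1]]' && python3 - <<'E'
from h import *
inpk(); im,P=grab('wrist','w14.png'); sd,_=grab('side','s14.png')
y=np.radians(4.5);F=pk(y);o=np.array([.5242,-.0061,.075])
print([proj(P,o+F@[a*.032,b*.023,.042]).round(1) for a,b in((1,1),(1,-1),(-1,-1),(-1,1))])
z=lambda x:cv2.resize(x,(400,400),interpolation=cv2.INTER_CUBIC)
cv2.imwrite('pics/v14.png',np.hstack([z(im[145:245,205:305]),z(sd[150:250,190:290])])[:,:,::-1])
E
```

```text
time: 27.98
eef_pos: [0.4442, -0.0115, 0.2111]
tcp_rot: [0.966, 0.038, 0.257, -0.011]
contact_force: [1.1, 0.3, -0.5]
opening: 0.998
finger_force: 0.0
tcp in pocket mm [ -1.42   0.91 157.93] turn deg [ 0.17 -0.23 -0.01] F pocket [ 0.8  0.2 -1. ] t 27.98
[array([231.2, 164.7]), array([282.4, 164.7]), array([280.3, 230.2]), array([232.9, 230.1])]
```

View pics/v14.png

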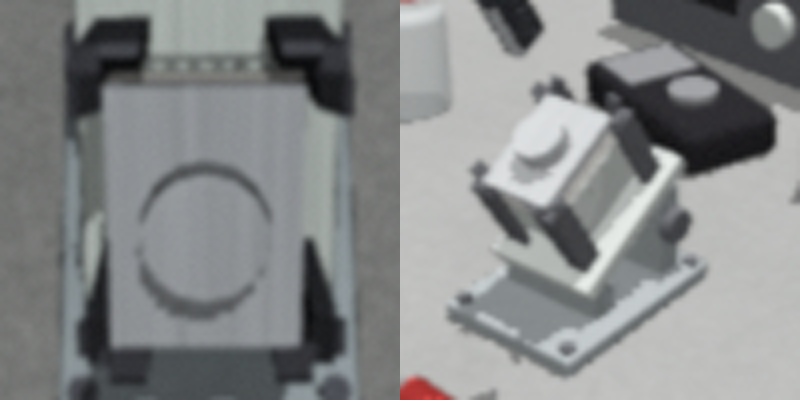

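The picture shows the three parts stacked flush between the four guides. The plate is at crop (105–305, 85–348), square, with nothing touching it.

```bash
python3 -c "
from h import *
print(ctrl.sign_off())"
```

```text
the job is handed in; nothing more can be done
None
```

The heat sink, spacer and clamp plate are stacked in the pocket. Each was pressed home before release, and they look flush and square in the last pictures. I handed the job in at about 28 s; the hand-in did not return a verdict.

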